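# Pull apart the nested microscope tube adapters and sort them by size

### The arm

A 7-joint arm with a two-finger parallel gripper is mounted at the origin on the work surface. World frame = base frame: x ahead of the robot, y to its left, z up, the work surface at z = 0. Lengths are in mm, angles in rad, forces in N, time in s.
With the tool pointing down it reaches from about 350 to 900 mm from the base axis. Payload 19.9 kg.
Tool frame: the origin (TCP) lies midway between the tips of the shut fingers; the grasp point (between the pads) lies 19 mm behind it (r.grip_depth is the distance from the TCP to the grasp point, in mm); x points along the fingers, y is the direction in which the jaws open and shut, and the axes are right-handed (so a half turn about x gives the same grasp; the last joint's range is limited). The gripper opens to 85 mm and grips with 20 to 120 N. Pads are 22 mm wide; open, the fingers measure 114 mm over their backs; the gripper's body (76 mm by 85 mm) begins 54 mm behind the grasp point. The pads swing forward as they close: fully open they stand 13 mm farther back than shut.
Start: joints at [-1.161, 0.417, -0.01, 1.614, 0.005, 1.111, -0.053], TCP at [272.291, 562.547, 231.26] pointing down, gripper open.
Joint ranges: [-2.81, 2.81], [-0.39, 2.02], [-1.27, 1.25], [0.06, 2.57], [-1.19, 4.33], [0.19, 2], [-2.82, 2.82]. Speed limits (rad/s): [1.89, 1.89, 2.39, 2.39, 3.01, 3.01, 3.01].

### API

Orientations are given as [roll, pitch, yaw] about the fixed x, y, z axes, in that order (R = Rz(yaw) Ry(pitch) Rx(roll)).
In Python, from plant import r, optics gives the robot as it stands.
- The arm moves only by the shell command python3 -m pendant 'ROWS' [FORCE]. ROWS is JSON, one flat list of numbers, 7 for each row, row after row: the shift along the tool's x, y, z in cm, then the turn, a rotation vector about the tool's x, y, z in rad, then the opening in per cent of the stroke, from 0 (shut) to 100 (fully open). A call has 1 to 5 rows; each row shifts and turns the commanded pose from where the row before left it, along the tool's axes as they then stand; what a row does not reach is not made up. A row lasts 1/12 s, in which the tool goes at most 41.7 mm and 7.16 degrees, less where a joint would pass 70% of its speed; a pose out of reach is approached as far as the arm can. A call is refused whole if a number of a shift passes 4.17 or a number of a turn 0.125, either way. A call with a gripper value outside its range is refused whole. The fingers move at their own pace and stop on an object; FORCE is the grip in N (left out, the last holds). Time passes only in rows, so rows that do not move let the fingers close. It gives the time, the measured TCP pose, the force and the opening at its end, in the units of the state.
- r.get_state(): the state, without advancing time (a new reading comes with each control period).
- optics.read_camera(name): name is "scene" or "side" or "wrist"; returns the picture (420x560x3 uint8, red, green, blue); there is no depth.
- optics.camera_params(name): a dict with "fx", "fy", "cx", "cy" (pixels), "dist" ([k1, k2, p1, p2, k3] as OpenCV has them; the pictures are not rectified), "world_to_cam" (4x4, takes a point from world to camera coordinates); the wrist camera has in their place "T_tool_cam" (4x4, takes a point from camera to tool coordinates, whose origin is the TCP and whose axes are the tool frame's). Camera axes: x right, y down, z forward; pixel columns grow to the right and rows downward; lengths in mm; the calibration is good to about 2 mm. A picture is of the moment at which its call begins: read the wrist's pose just before it. camera_params takes no time and is no camera call.
- r.hand_in(): hands the job in, once; it reports no verdict.
The state is a dict: "clock": time; "joint_pos": joint angles; "joint_velocities": joint speeds; "joint_efforts": joint torques, N m; "tcp_pos": TCP position; "tcp_rot": TCP orientation; "wrist_force": force on the tool from outside, world axes, zero at the start; "wrist_torque": the same for the moment, N m; "finger_gap": finger opening in mm.
Only numpy, scipy, OpenCV 4.12 (cv2) and the standard library are available. Lean on these libraries where they do the work, as an engineer would, in place of code of your own. Each camera call takes 0.05 s, during which the arm holds its last target. There are 200 camera calls.

### The job

Two microscope tube adapters are jammed together in a stepped tower: a small sleeve pushed into a medium sleeve, which is pushed into the dark steel socket fixed to the bench. Pull the small sleeve out and stand it, collar up, in the smallest white tray; then pull the medium sleeve out and stand it, collar up, in the middle-sized tray. The largest tray already holds its own sleeve.

Things in the scene. Friction and masses are not known exactly. Their poses are not given: they have to be found in the camera images.
- small_sleeve: Small bare-aluminium sleeve on top of the tower, 80 g: round tube (30 mm across, 30 mm long) below a collar (38 mm across), 18 mm bore. Origin: centre of the tube's underside; z up; collar spans z = 30 to 65 mm. At the start the tube is inside the medium sleeve and the collar rests on the medium collar. Spring clips: about 3 to 4 N straight up pulls it; clear after 30 mm.
- medium_sleeve: Medium bare-aluminium sleeve, 160 g: round tube (46 mm across, 30 mm long) below a collar (56 mm across), 34 mm bore. Origin: centre of the tube's underside; z up; collar spans z = 30 to 65 mm. At the start the tube is inside the fixed socket (68 mm across, 40 mm high, 100 mm square foot), collar on its top. Spring clips: about 6 to 11 N straight up pulls it; clear after 30 mm.
- small_tray: Smallest of three fixed round white trays, 58 mm across, with a raised rim 46 mm across inside. Origin at the centre of the underside, z up; the floor is 4 mm and the rim's top 12 mm above it. The three trays swap places between starts.
- medium_tray: Middle-sized of the three fixed round white trays, 74 mm across, with a raised rim 62 mm across inside. Origin at the centre of the underside, z up; floor at 4 mm, rim's top at 12 mm. The largest tray (90 mm) holds a loose large sleeve, 74 mm across, its top 69 mm above the bench. Nothing near the tower and trays is taller than the tower (110 mm).

How it is judged:
By the outcome, as a careful person would: the job done as asked, in the order asked, and still so for the second after the job is handed in, with the robot touching nothing.
It also fails if it takes over 64 s, if anything falls off the work surface, if the arm or the gripper's body presses on something with over 40 N, if the wrist force passes 120 N, or if a joint passes its speed limit or range.

## Working session

There is one attempt and no reset: what is moved stays moved. The work goes in short steps, Python scripts to look and compute and a shell command to move; the robot and the scene stay as the last step left them, time stands still between calls to the robot, and variables do not carry over. Pictures are saved under pics/ and viewed, about 8 in all and at most 12, crops included, and the job is handed in when it is done.

```bash
ls; mkdir -p pics
python3 - <<'E'
from plant import r, optics
import cv2
s=r.get_state();print(s)
for n in("scene","side"):
    im=optics.read_camera(n);cv2.imwrite(f"pics/{n}0.png",im[:,:,::-1])
    p=optics.camera_params(n);print(n,p)
print(optics.camera_params("wrist"))
E
```

```text
pics
{'clock': 0.0, 'joint_pos': array([-1.16152052,  0.4179846 , -0.01030879,  1.61420193,  0.00471535,
        1.11069189, -0.05302156]), 'joint_velocities': array([ 0.00056437, -0.00076705, -0.00118693,  0.00041507,  0.0001578 ,
       -0.00248753, -0.00128861]), 'joint_efforts': array([-2.66098075e-03, -8.64449072e+01,  6.77055605e-01, -4.34908211e+01,
        1.89968135e-02,  7.44948018e-03, -1.37759901e-05]), 'tcp_pos': array([272.14361014, 562.23812973, 230.64194984]), 'tcp_rot': array([-1.48777669,  1.56953406, -1.93855358]), 'wrist_force': array([-0.65432305, -0.02447945,  0.45410755]), 'wrist_torque': array([ 0.03429082, -0.05496514,  0.01360836]), 'finger_gap': 85.35956458084145}
scene {'fx': 477.4078811297222, 'fy': 477.4078811297222, 'cx': 285.83968352747706, 'cy': 211.51671452782944, 'dist': array([-0.0182913,  0.       ,  0.       ,  0.       ,  0.       ]), 'world_to_cam': array([[ 6.16410063e-01,  7.87393685e-01, -7.05818935e-03,
        -3.39762884e+02],
       [ 5.48481525e-01, -4.35774982e-01, -7.13630284e-01,
        -2.56580582e+02],
       [-5.64983762e-01,  4.
[... 525 characters left out ...]
 [ 6.10784813e-01,  6.07772356e-01, -5.07498449e-01,
         8.34598033e+02],
       [ 0.00000000e+00,  0.00000000e+00,  0.00000000e+00,
         1.00000000e+00]])}
{'fx': 324.2785937462186, 'fy': 324.2785937462186, 'cx': 280.44882306592234, 'cy': 208.7686392632328, 'dist': array([0.00451605, 0.        , 0.        , 0.        , 0.        ]), 'T_tool_cam': array([[ 7.06868935e-05, -3.23703146e-01,  9.46158691e-01,
        -1.43793318e+02],
       [ 9.99999922e-01,  3.91714391e-04,  5.93053713e-05,
        -1.22538077e+00],
       [-3.89821311e-04,  9.46158613e-01,  3.23703148e-01,
        -8.30960481e+01],
       [ 0.00000000e+00,  0.00000000e+00,  0.00000000e+00,
         1.00000000e+00]])}
```

View pics/scene0.png

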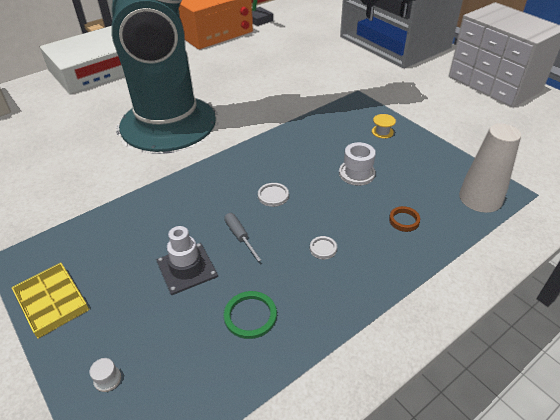

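View pics/side0.png

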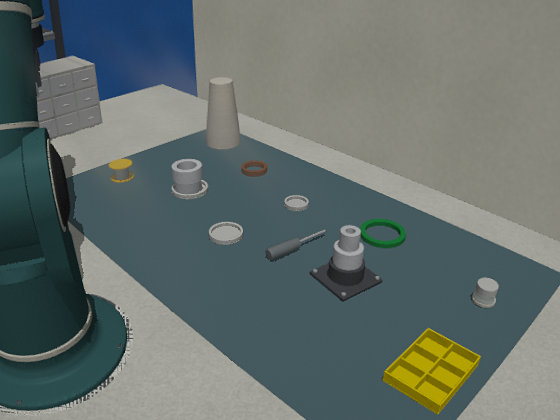

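Scene view: tower top is near (180,232), the small tray near (323,246), the medium tray near (273,194). In the side view they are near (350,231), (296,202) and (226,232). I'll enlarge crops for closer readings.

```bash
cat > h.py <<'E'
import numpy as np, cv2
from plant import r, optics
from scipy.spatial.transform import Rotation as Ro
def ray(n,uv,T=None):
    p=optics.camera_params(n);K=np.array([[p['fx'],0,p['cx']],[0,p['fy'],p['cy']],[0,0,1]])
    x=cv2.undistortPoints(np.array([[uv]],float),K,p['dist'])[0,0]
    C=np.linalg.inv(p['world_to_cam']) if T is None else T@p['T_tool_cam']
    return C[:3,3],C[:3,:3]@np.array([x[0],x[1],1])
def atz(n,uv,z,T=None):
    o,d=ray(n,uv,T);return o+d*(z-o[2])/d[2]
def proj(n,P,T=None):
    p=optics.camera_params(n);K=np.array([[p['fx'],0,p['cx']],[0,p['fy'],p['cy']],[0,0,1]])
    W=p['world_to_cam'] if T is None else np.linalg.inv(T@p['T_tool_cam'])
    return cv2.projectPoints(np.array(P,float).reshape(-1,3),cv2.Rodrigues(W[:3,:3])[0],W[:3,3],K,p['dist'])[0][:,0]
def pose():
    s=r.get_state();T=np.eye(4);T[:3,:3]=Ro.from_euler('xyz',s['tcp_rot']).as_matrix();T[:3,3]=s['tcp_pos'];return T,s
def circ(c,rad,z):
    t=np.linspace(0,2*np.pi,73);return np.c_[c[0]+rad*np.cos(t),c[1]+rad*np.sin(t),0*t+z]
E
python3 - <<'E'
from h import *
px={'scene':[(180,232),(323,246),(273,194)],'side':[(350,231),(296,202),(226,232)]}
for n in px:
    for uv,z in zip(px[n],(110,12,12)): print(n,atz(n,uv,z).round(1))
rows=[]
for n in px:
    im=cv2.imread(f"pics/{n}0.png")
    rows.append(np.hstack([cv2.resize(im[v-25:v+25,u-25:u+25],(260,260),interpolation=cv2.INTER_CUBIC) for u,v in px[n]]))
cv2.imwrite("pics/crops.png",np.vstack(rows))
T,s=pose();print(T.round(3))
E
```

```text
scene [ 506.9 -220.5  110. ]
scene [640.6  30.1  12. ]
scene [444.   45.5  12. ]
side [ 502.5 -225.1  110. ]
side [633.3  27.8  12. ]
side [433.9  44.   12. ]
[[-0.00000e+00  4.36000e-01  9.00000e-01  2.72173e+02]
 [-1.00000e-03  9.00000e-01 -4.36000e-01  5.62294e+02]
 [-1.00000e+00 -1.00000e-03  0.00000e+00  2.30748e+02]
 [ 0.00000e+00  0.00000e+00  0.00000e+00  1.00000e+00]]
```

View pics/crops.png

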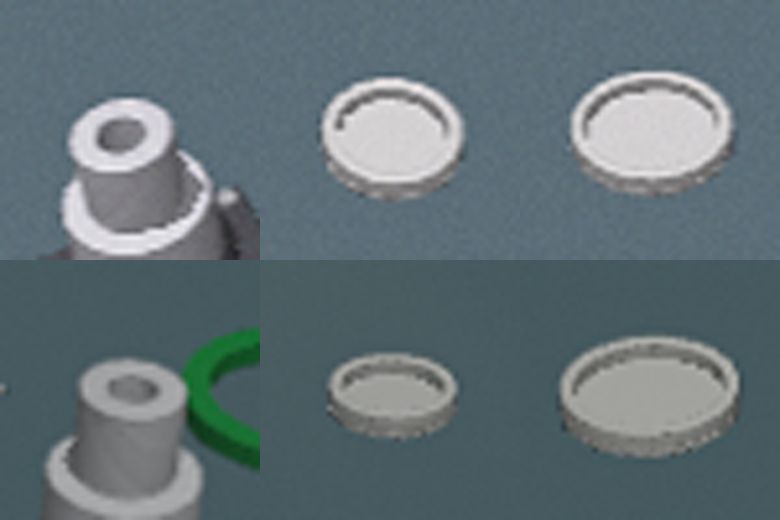

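Run:
```python
from h import *
px={'scene':[(178.2,232.4),(323.4,245.7),(273.2,193.3)],'side':[(350.3,230.8),(296.4,200.8),(226,231.4)]}
P=[[atz(n,uv,z) for uv,z in zip(px[n],(110,12,12))] for n in px]
print(np.round(P,1)); print(np.mean(P,0).round(1))
T,s=pose();d=np.mean(P,0)[0]-T[:3,3];d[2]=0;print(T[:3,:3].T@d)
```

```text
[[[ 505.7 -223.7  110. ]
  [ 640.5   31.4   12. ]
  [ 442.3   47.3   12. ]]

 [[ 503.4 -225.   110. ]
  [ 638.1   31.    12. ]
  [ 435.4   45.8   12. ]]]
[[ 504.5 -224.4  110. ]
 [ 639.3   31.2   12. ]
 [ 438.9   46.5   12. ]]
[   0.68452094 -606.82832458  551.89307572]
```

```bash
R='import h'; 
python3 -m pendant '[0,-3,2.75,0,0,0,100,0,-3,2.75,0,0,0,100,0,-3,2.75,0,0,0,100,0,-3,2.75,0,0,0,100,0,-3,2.75,0,0,0,100]' 60
python3 -m pendant '[0,-3,2.75,0,0,0,100,0,-3,2.75,0,0,0,100,0,-3,2.75,0,0,0,100,0,-3,2.75,0,0,0,100,0,-3,2.75,0,0,0,100]'
python3 -m pendant '[0,-3,2.75,0,0,0,100,0,-3,2.75,0,0,0,100,0,-3,2.75,0,0,0,100,0,-3,2.75,0,0,0,100,0,-3,2.75,0,0,0,100]'
```

```text
clock: 0.52
tcp_pos: [330.7, 365.6, 231.0]
tcp_rot: [-1.931, 1.57, -2.382]
wrist_force: [1.8, 1.3, 0.6]
finger_gap: 85.1
clock: 0.93
tcp_pos: [389.1, 170.7, 231.3]
tcp_rot: [1.962, 1.571, 1.512]
wrist_force: [2.7, 0.3, 0.8]
finger_gap: 85.6
clock: 1.35
tcp_pos: [447.5, -24.2, 231.5]
tcp_rot: [0.88, 1.57, 0.429]
wrist_force: [1.8, 0.6, -0.5]
finger_gap: 85.4
```

```bash
cd .;
python3 -m pendant '[0,-3.1,2.77,0,0,0,100,0,-3.1,2.77,0,0,0,100,0,-3.1,2.77,0,0,0,100,0,-3.1,2.77,0,0,0,100,0,-3.1,2.77,0,0,0,100]'
python3 -m pendant '[2,0,0,0,0,0,100,2,0,0,0,0,0,100,0,0,0,0,0,0,100]'
cat > look.py <<'E'
import sys
from h import *
T,s=pose();im=optics.read_camera("wrist");n=sys.argv[1]
im=cv2.cvtColor(im,cv2.COLOR_RGB2BGR)
np.save(f"pics/{n}.npy",T);cv2.imwrite(f"pics/{n}.png",im);print(T[:3,3].round(1),T[:3,:3].round(3).tolist(),s['clock'])
E
python3 look.py w1
```

```text
clock: 1.77
tcp_pos: [504.8, -224.0, 231.2]
tcp_rot: [-2.874, 1.571, 2.959]
wrist_force: [0.5, 0.1, 0.5]
finger_gap: 85.2
clock: 2.02
tcp_pos: [502.9, -221.9, 187.9]
tcp_rot: [-2.873, 1.566, 2.959]
wrist_force: [-0.4, 0.6, -1.0]
finger_gap: 85.6
[ 502.9 -221.9  187.9] [[-0.005, 0.437, 0.9], [0.001, 0.9, -0.437], [-1.0, -0.001, -0.005]] 2.0167
```

View pics/w1.png

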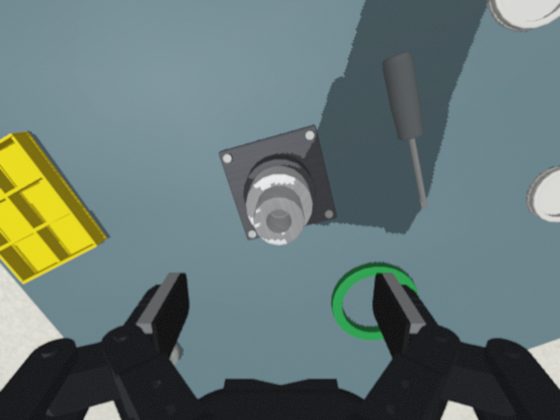

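The wrist view shows the tower's top ring centred near (279,220), between the jaw columns (175 and 385).

Run:
```python
from h import *
T=np.load("pics/w1.npy");p=atz("wrist",(279,220),110,T);print(p, T[:3,:3].T@(p-T[:3,3]))
im=cv2.imread("pics/w1.png");c=(504.5,-224.4)
for cc,col in((c,(0,0,255)),(p[:2],(0,255,0))):
    for rad,z in((19,110),(9,110),(28,75)):
        cv2.polylines(im,[np.int32(proj("wrist",circ(cc,rad,z),T)*16)],True,col,1,cv2.LINE_AA,4)
cv2.imwrite("pics/w1c.png",cv2.resize(im[140:270,210:350],None,fx=5,fy=4.5,interpolation=cv2.INTER_CUBIC)[:600])
```

```text
[ 502.83571521 -224.52954804  110.        ] [77.91135089 -2.2682534   1.43276934]
```

View pics/w1c.png

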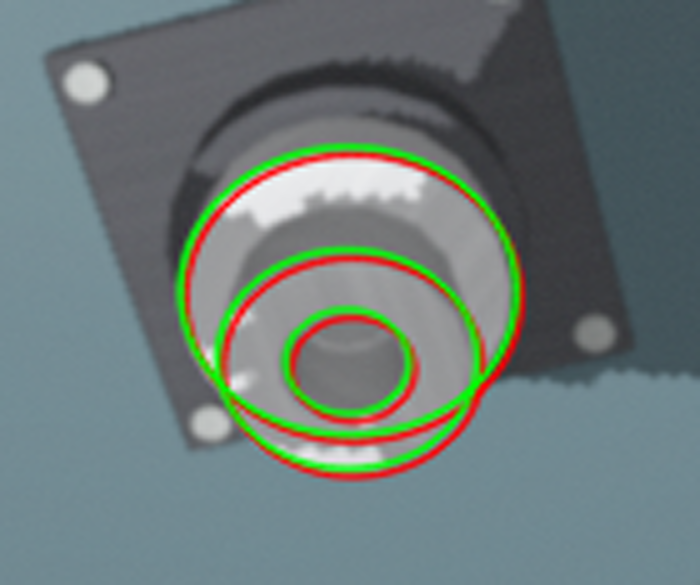

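The model rings fit on the tower, at about (503.5, -224.6). I'll go down over the small collar.

```bash
cd .;
python3 -m pendant '[2.8,-0.2,0.15,0,0,0,100,2.8,0,0,0,0,0,100,2.8,0,0,0,0,0,100,2,0,0,0,0,0,100,0,0,0,0,0,0,100]'
python3 -m pendant '[0,0,0,0,0,0,100,0,0,0,0,0,0,100]'
```

```text
clock: 2.48
tcp_pos: [504.1, -223.3, 85.2]
tcp_rot: [-3.024, 1.567, 2.809]
wrist_force: [-1.2, 0.8, -1.4]
finger_gap: 85.4
clock: 2.65
tcp_pos: [506.1, -224.7, 89.3]
tcp_rot: [0.158, 1.569, -0.293]
wrist_force: [0.2, 0.1, -0.2]
finger_gap: 85.6
```

```bash
cd .;
python3 -m pendant '[1.1,0,-0.2,0,0,0,100,0,0,0,0,0,0,100,0,0,0,0,0,0,100,0,0,0,0,0,0,100]'; python3 -m pendant '[0,0,0,0,0,0,100]'
```

```text
clock: 2.98
tcp_pos: [503.6, -223.7, 76.9]
tcp_rot: [0.119, 1.57, -0.332]
wrist_force: [-0.2, -0.3, -0.6]
finger_gap: 85.2
clock: 3.07
tcp_pos: [503.6, -223.7, 76.8]
tcp_rot: [0.083, 1.57, -0.368]
wrist_force: [-0.0, 1.0, 0.0]
finger_gap: 85.5
```

Settled. Closing.

```bash
cd .;
python3 -m pendant '[0,0,0,0,0,0,40,0,0,0,0,0,0,40,0,0,0,0,0,0,30,0,0,0,0,0,0,20,0,0,0,0,0,0,20]' 60
python3 -m pendant '[0,0,0,0,0,0,20,0,0,0,0,0,0,20,0,0,0,0,0,0,20,0,0,0,0,0,0,20,0,0,0,0,0,0,20]'
```

```text
clock: 3.48
tcp_pos: [503.4, -223.9, 76.7]
tcp_rot: [-0.079, 1.571, -0.53]
wrist_force: [-3.4, 0.9, 7.7]
finger_gap: 37.3
clock: 3.9
tcp_pos: [503.4, -223.8, 76.7]
tcp_rot: [0.01, 1.571, -0.441]
wrist_force: [-2.4, 0.4, 7.3]
finger_gap: 37.5
```

```bash
cd .;
python3 -m pendant '[-0.4,0,0,0,0,0,20,-0.6,0,0,0,0,0,20,-0.8,0,0,0,0,0,20,-0.8,0,0,0,0,0,20,-0.8,0,0,0,0,0,20]'
python3 -m pendant '[-1.2,0,0,0,0,0,20,-1.5,0,0,0,0,0,20,-1.5,0,0,0,0,0,20,-1.4,0,0,0,0,0,20,0,0,0,0,0,0,20]'
python3 look.py w2
python3 - <<'E'
from h import *
im=cv2.cvtColor(optics.read_camera("side"),cv2.COLOR_RGB2BGR);w=cv2.imread("pics/w2.png")
a=cv2.resize(im[130:310,240:440],(400,360));cv2.imwrite("pics/lift.png",np.hstack([a,cv2.resize(w,(480,360))[:,40:440]]))
T,s=pose();print(T[:3,:3].T@(np.array([639.3,31.2,0])-T[:3,3]))
E
```

```text
clock: 4.32
tcp_pos: [503.6, -223.7, 111.5]
tcp_rot: [0.082, 1.57, -0.369]
wrist_force: [-0.6, 0.0, -0.2]
finger_gap: 37.3
clock: 4.73
tcp_pos: [504.5, -224.2, 169.7]
tcp_rot: [0.204, 1.567, -0.247]
wrist_force: [0.2, 0.0, -0.5]
finger_gap: 37.0
[ 504.5 -224.2  169.7] [[0.004, 0.436, 0.9], [-0.001, 0.9, -0.436], [-1.0, 0.001, 0.004]] 4.7333
[167.2983262  288.37626244  10.93576368]
```

View pics/lift.png

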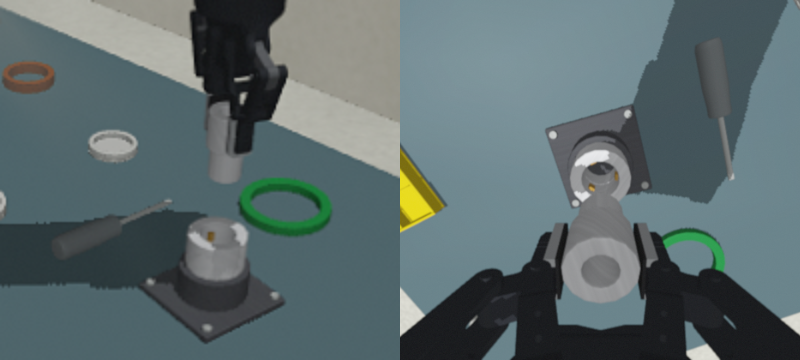

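The small sleeve is out and upright in the fingers, and the medium is still seated. I'll carry it toward the small tray and look on the way.

```bash
cd .;
python3 -m pendant '[0,4.1,0,0,0,0,20,0,4.1,0,0,0,0,20,0,4.1,0,0,0,0,20,0,4.1,0,0,0,0,20,0,4.1,0,0,0,0,20]'
python3 -m pendant '[0,0,0,0,0,0,20,0,0,0,0,0,0,20,0,0,0,0,0,0,20]'
python3 look.py w3
python3 - <<'E'
from h import *
T=np.load("pics/w3.npy");im=cv2.imread("pics/w3.png")
for rad,z in((29,0),(23,12),(29,12)):
    cv2.polylines(im,[np.int32(proj("wrist",circ((639.3,31.2),rad,z),T)*16)],True,(0,0,255),1,cv2.LINE_AA,4)
u,v=proj("wrist",[639.3,31.2,12],T)[0].astype(int);print(u,v)
cv2.imwrite("pics/w3c.png",cv2.resize(im[max(0,v-60):v+60,max(0,u-80):u+80],None,fx=5,fy=5,interpolation=cv2.INTER_CUBIC))
E
```

```text
clock: 5.25
tcp_pos: [592.8, -37.0, 165.8]
tcp_rot: [-2.722, 1.57, 3.11]
wrist_force: [0.7, -0.6, 0.0]
finger_gap: 37.4
clock: 5.5
tcp_pos: [592.1, -39.5, 165.7]
tcp_rot: [-2.205, 1.569, -2.656]
wrist_force: [-0.3, 0.5, -0.5]
finger_gap: 37.1
[592.1 -39.5 165.7] [[-0.001, 0.436, 0.9], [-0.001, 0.9, -0.436], [-1.0, -0.001, -0.001]] 5.5
369 202
```

View pics/w3c.png

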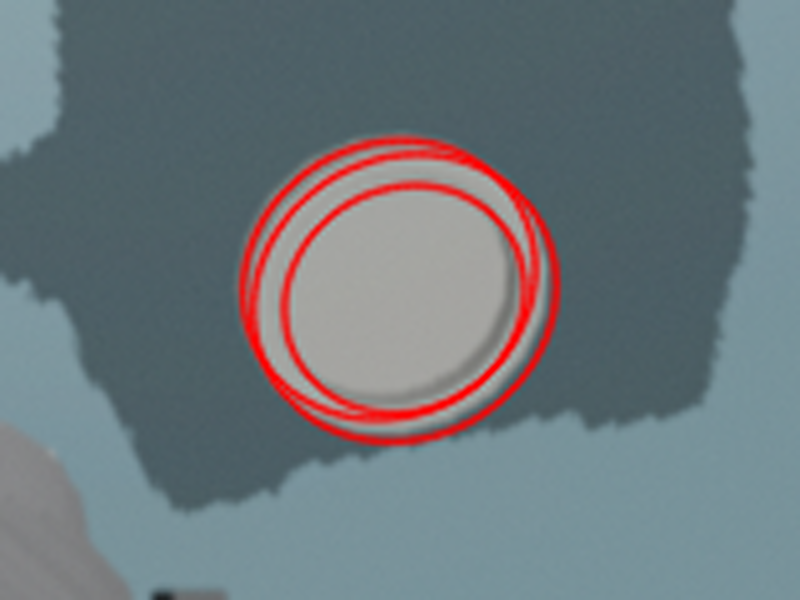

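The tray is within 2 mm of the estimate, at about (639.5, 29.5).

```bash
cd .;
python3 -m pendant '[0,4.1,0.6,0,0,0,20,0,4.1,0.6,0,0,0,20,3.5,0.08,0.06,0,0,0,20,3.5,0,0,0,0,0,20,3,0,0,0,0,0,20]'
python3 -m pendant '[0,0,0,0,0,0,20,0,0,0,0,0,0,20,0,0,0,0,0,0,20]'
```

```text
clock: 5.97
tcp_pos: [639.5, 28.9, 64.4]
tcp_rot: [-1.838, 1.57, -2.29]
wrist_force: [0.1, -0.2, -0.7]
finger_gap: 37.1
clock: 6.22
tcp_pos: [640.9, 28.8, 68.3]
tcp_rot: [0.319, 1.569, -0.133]
wrist_force: [0.7, 0.2, 0.1]
finger_gap: 37.3
```

```bash
cd .;
python3 -m pendant '[1.2,0,-0.1,0,0,0,20,1.2,0,0,0,0,0,20,0.4,0,0,0,0,0,20,0,0,0,0,0,0,20,0,0,0,0,0,0,20]'
python3 -m pendant '[0.1,0,0,0,0,0,20,0.1,0,0,0,0,0,20,0.1,0,0,0,0,0,20,0.05,0,0,0,0,0,20,0,0,0,0,0,0,20]'
```

```text
clock: 6.63
tcp_pos: [639.1, 30.2, 38.2]
tcp_rot: [-2.131, 1.57, -2.582]
wrist_force: [1.4, 0.8, 0.3]
finger_gap: 37.1
clock: 7.05
tcp_pos: [639.6, 30.3, 35.8]
tcp_rot: [0.691, 1.57, 0.24]
wrist_force: [-3.9, 0.4, 11.8]
finger_gap: 37.3
```

```bash
cd .;
python3 -m pendant '[-0.05,0,0,0,0,0,20,0,0,0,0,0,0,55,0,0,0,0,0,0,75,0,0,0,0,0,0,85,0,0,0,0,0,0,85]'
python3 -m pendant '[0,0,0,0,0,0,85,-2,0,0,0,0,0,100,-4,0,0,0,0,0,100,-4,0,0,0,0,0,100,-3,0,0,0,0,0,100]'
python3 look.py w4
python3 - <<'E'
from h import *
im=cv2.cvtColor(optics.read_camera("side"),cv2.COLOR_RGB2BGR);w=cv2.imread("pics/w4.png")
a=cv2.resize(im[130:310,220:420],(400,360));cv2.imwrite("pics/pl1.png",np.hstack([a,cv2.resize(w,(480,360))[:,40:440]]))
T,s=pose();print(T[:3,:3].T@(np.array([503.5,-224.6,0])-T[:3,3]))
E
```

```text
clock: 7.47
tcp_pos: [639.1, 30.3, 35.2]
tcp_rot: [-1.814, 1.571, -2.264]
wrist_force: [0.0, 0.2, 0.2]
finger_gap: 72.8
clock: 7.88
tcp_pos: [639.6, 30.0, 168.3]
tcp_rot: [0.359, 1.569, -0.092]
wrist_force: [1.1, 0.9, 0.1]
finger_gap: 85.7
[639.6  30.  168.3] [[0.002, 0.436, 0.9], [-0.0, 0.9, -0.436], [-1.0, 0.001, 0.002]] 7.8833
[ 169.39957285 -290.19578916  -14.22578593]
```

View pics/pl1.png

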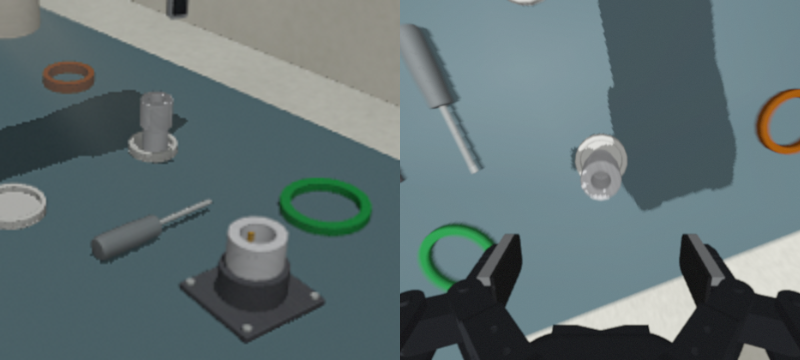

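The small sleeve stands upright in its tray. Next is the medium one.

```bash
cd .;
python3 -m pendant '[0,-4.1,-0.2,0,0,0,100,0,-4.1,-0.2,0,0,0,100,0,-4.1,-0.2,0,0,0,100,0,-4.1,-0.2,0,0,0,100,0,-4.1,-0.2,0,0,0,100]'
python3 -m pendant '[0,-4.1,-0.2,0,0,0,100,0,-4.1,-0.2,0,0,0,100,0,-0.3,0,0,0,0,100,0,0,0,0,0,0,100,0,0,0,0,0,0,100]'
```

```text
clock: 8.4
tcp_pos: [539.5, -151.1, 165.2]
tcp_rot: [2.363, 1.571, 1.912]
wrist_force: [1.3, -0.5, 0.1]
finger_gap: 85.5
clock: 8.82
tcp_pos: [500.3, -224.4, 165.2]
tcp_rot: [2.169, 1.571, 1.718]
wrist_force: [0.3, 0.1, -0.8]
finger_gap: 85.5
```

```bash
cd .;
python3 -m pendant '[3,0,0,0,0,0,100,3,0,0,0,0,0,100,1,0,0,0,0,0,100,0,0,0,0,0,0,100,0,0,0,0,0,0,100]'
python3 -m pendant '[0,0,0,0,0,0,100]'
```

```text
clock: 9.23
tcp_pos: [500.6, -224.2, 95.7]
tcp_rot: [-2.561, 1.57, -3.011]
wrist_force: [0.9, -0.1, 1.4]
finger_gap: 85.5
clock: 9.32
tcp_pos: [501.1, -224.6, 96.7]
tcp_rot: [0.114, 1.569, -0.336]
wrist_force: [0.6, 0.6, -0.6]
finger_gap: 85.6
```

```bash
cd .;
python3 -m pendant '[0,0.1,0.23,0,0,0,100,2.5,0,0,0,0,0,100,2.5,0,0,0,0,0,100,0.3,0,0,0,0,0,100,0,0,0,0,0,0,100]' 90
python3 -m pendant '[0,0,0,0,0,0,100,0,0,0,0,0,0,100,0,0,0,0,0,0,100]'
```

```text
clock: 9.73
tcp_pos: [502.5, -224.7, 42.3]
tcp_rot: [-2.884, 1.57, 2.949]
wrist_force: [0.3, 0.3, 0.4]
finger_gap: 85.0
clock: 9.98
tcp_pos: [503.5, -225.0, 43.7]
tcp_rot: [0.157, 1.569, -0.293]
wrist_force: [-0.4, 1.2, -0.5]
finger_gap: 85.4
```

```bash
cd .;
python3 -m pendant '[0,0,0,0,0,0,60,0,0,0,0,0,0,50,0,0,0,0,0,0,45,0,0,0,0,0,0,40,0,0,0,0,0,0,40]' 90
python3 -m pendant '[0,0,0,0,0,0,40,0,0,0,0,0,0,40,0,0,0,0,0,0,40]'
python3 -m pendant '[-0.4,0,0,0,0,0,40,-0.6,0,0,0,0,0,40,-0.8,0,0,0,0,0,40,-0.8,0,0,0,0,0,40,-0.8,0,0,0,0,0,40]'
python3 -m pendant '[-1.2,0,0,0,0,0,40,-2,0,0,0,0,0,40,-2,0,0,0,0,0,40,-2,0,0,0,0,0,40,0,0,0,0,0,0,40]'
```

```text
clock: 10.4
tcp_pos: [503.2, -224.6, 43.3]
tcp_rot: [0.763, 1.57, 0.313]
wrist_force: [-5.1, 4.8, 18.8]
finger_gap: 53.1
clock: 10.65
tcp_pos: [503.2, -224.6, 43.3]
tcp_rot: [0.777, 1.57, 0.326]
wrist_force: [-4.6, 3.7, 18.9]
finger_gap: 53.3
clock: 11.07
tcp_pos: [502.9, -225.0, 77.5]
tcp_rot: [-0.159, 1.57, -0.61]
wrist_force: [0.7, 0.6, -2.2]
finger_gap: 53.2
clock: 11.48
tcp_pos: [504.3, -225.8, 152.9]
tcp_rot: [0.175, 1.565, -0.277]
wrist_force: [0.9, 0.5, -1.1]
finger_gap: 53.2
```

```bash
cd .;
python3 -m pendant '[0,2.2,-3.5,0,0,0,40,0,2.2,-3.5,0,0,0,40,0,2.2,-3.5,0,0,0,40,0,2.2,-3.5,0,0,0,40,0,2.2,-3.5,0,0,0,40]'
python3 -m pendant '[0,0,0,0,0,0,40,0,0,0,0,0,0,40,0,0,0,0,0,0,40]'
python3 look.py w5
python3 - <<'E'
from h import *
T=np.load("pics/w5.npy");w=cv2.imread("pics/w5.png")
for rad,z in((37,0),(31,12),(37,12)):
    cv2.polylines(w,[np.int32(proj("wrist",circ((438.9,46.5),rad,z),T)*16)],True,(0,0,255),1,cv2.LINE_AA,4)
s=cv2.cvtColor(optics.read_camera("side"),cv2.COLOR_RGB2BGR)
u,v=proj("side",T[:3,3])[0].astype(int);g=s[max(0,v-75):v+75,u-60:u+60];print(proj("wrist",[438.9,46.5,12],T))
g=cv2.resize(g,None,fx=2,fy=2);c=np.zeros((600,800,3),np.uint8)
b=cv2.resize(w[90:390,180:560],None,fx=1.45,fy=1.45)
c[:b.shape[0],:b.shape[1]]=b;c[:g.shape[0],-g.shape[1]:]=g;cv2.imwrite("pics/w5c.png",c)
E
```

```text
clock: 11.9
tcp_pos: [391.8, -48.3, 148.6]
tcp_rot: [0.642, 1.57, 0.191]
wrist_force: [1.6, 0.2, -1.9]
finger_gap: 53.4
clock: 12.15
tcp_pos: [393.7, -49.6, 148.9]
tcp_rot: [0.582, 1.569, 0.131]
wrist_force: [0.4, 0.2, -1.9]
finger_gap: 53.3
[393.7 -49.6 148.9] [[0.001, 0.435, 0.9], [0.0, 0.9, -0.435], [-1.0, 0.001, 0.001]] 12.15
[[399.59526661 193.79978297]]
```

View pics/w5c.png

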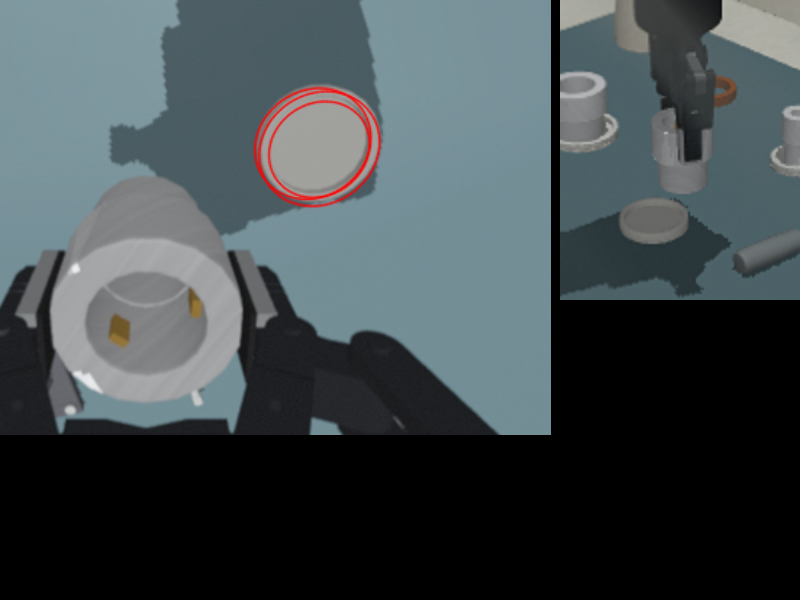

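The medium sleeve hangs straight, with the tray just 1–2 mm above the overlay in the image. I'll check the collar against the model numerically.

Run:
```python
from h import *
T=np.load("pics/w5.npy");q=proj("wrist",circ(T[:2,3],28,180.6),T);print(q.min(0),q.max(0))
print(T[:3,:3].T@(np.array([440.2,45.8,0])-T[:3,3]))
```

```text
[214.96636919 250.35670971] [351.89243634 366.06297173]
[1.49003571e+02 1.05991188e+02 1.45060928e-01]
```

```bash
cd .;
python3 -m pendant '[0,4,0,0,0,0,40,0,4,0,0,0,0,40,0,2.6,0,0,0,0,40,0,0,0,0,0,0,40,0,0,0,0,0,0,40]'
python3 -m pendant '[3,0,0,0,0,0,40,3,0,0,0,0,0,40,1.5,0,0,0,0,0,40,0,0,0,0,0,0,40,0,0,0,0,0,0,40]'
python3 -m pendant '[0,0,0,0,0,0,40,0,0,0,0,0,0,40]'
```

```text
clock: 12.67
tcp_pos: [440.0, 45.9, 147.9]
tcp_rot: [-1.591, 1.57, -2.042]
wrist_force: [-0.6, -0.2, -2.9]
finger_gap: 53.1
clock: 13.08
tcp_pos: [439.1, 44.4, 73.2]
tcp_rot: [-2.012, 1.569, -2.465]
wrist_force: [-0.1, 1.0, -1.6]
finger_gap: 53.7
clock: 13.25
tcp_pos: [440.1, 45.7, 74.5]
tcp_rot: [0.696, 1.569, 0.244]
wrist_force: [-0.0, -0.0, -1.2]
finger_gap: 53.5
```

```bash
cd .;
python3 -m pendant '[1.5,0,0,0,0,0,40,1.5,0,0,0,0,0,40,0.4,0,0,0,0,0,40,0,0,0,0,0,0,40,0,0,0,0,0,0,40]'
python3 -m pendant '[0.1,0,0,0,0,0,40,0.1,0,0,0,0,0,40,0.1,0,0,0,0,0,40,0,0,0,0,0,0,40,0,0,0,0,0,0,40]'
```

```text
clock: 13.67
tcp_pos: [439.7, 45.9, 40.1]
tcp_rot: [0.571, 1.57, 0.12]
wrist_force: [1.1, 0.9, -0.9]
finger_gap: 53.4
clock: 14.08
tcp_pos: [439.9, 46.0, 37.3]
tcp_rot: [1.0, 1.57, 0.549]
wrist_force: [-5.6, -0.7, 23.0]
finger_gap: 53.3
```

In contact with the floor (23 N). I'll ease up, release, retreat and check.

```bash
cd .;
python3 -m pendant '[-0.08,0,0,0,0,0,40,0,0,0,0,0,0,70,0,0,0,0,0,0,85,0,0,0,0,0,0,100,0,0,0,0,0,0,100]'
python3 -m pendant '[0,0,0,0,0,0,100,-1.5,0,0,0,0,0,100,-4,0,0,0,0,0,100,-4,0,0,0,0,0,100,-4,0,0,0,0,0,100]'
python3 -m pendant '[-4,0,0,0,0,0,100,0,0,0,0,0,0,100,0,0,0,0,0,0,100]'
python3 look.py w6
python3 - <<'E'
from h import *
f=lambda n:cv2.cvtColor(optics.read_camera(n),cv2.COLOR_RGB2BGR)
a=cv2.resize(f("side")[120:320,150:410],None,fx=1.54,fy=1.5);b=cv2.resize(f("scene")[120:320,140:400],None,fx=1.54,fy=1.5)
w=cv2.imread("pics/w6.png");w=cv2.resize(w,(400,300));c=np.zeros((600,800,3),np.uint8)
c[:300,:400]=a;c[:300,400:800]=b;c[300:,:400]=w
c[300:,400:800]=cv2.resize(cv2.imread("pics/w6.png")[120:270,180:380],(400,300));cv2.imwrite("pics/fin.png",c)
E
```

```text
clock: 14.5
tcp_pos: [439.4, 46.0, 37.1]
tcp_rot: [-0.387, 1.571, -0.838]
wrist_force: [0.2, 0.7, -0.2]
finger_gap: 85.4
clock: 14.92
tcp_pos: [438.7, 45.4, 173.5]
tcp_rot: [-1.927, 1.569, -2.378]
wrist_force: [1.1, 0.8, 0.4]
finger_gap: 85.0
clock: 15.17
tcp_pos: [440.2, 46.4, 213.9]
tcp_rot: [0.904, 1.567, 0.454]
wrist_force: [-0.6, 0.1, -1.3]
finger_gap: 85.5
[440.2  46.4 213.9] [[0.004, 0.435, 0.9], [0.002, 0.9, -0.435], [-1.0, 0.003, 0.003]] 15.1667
```

View pics/fin.png

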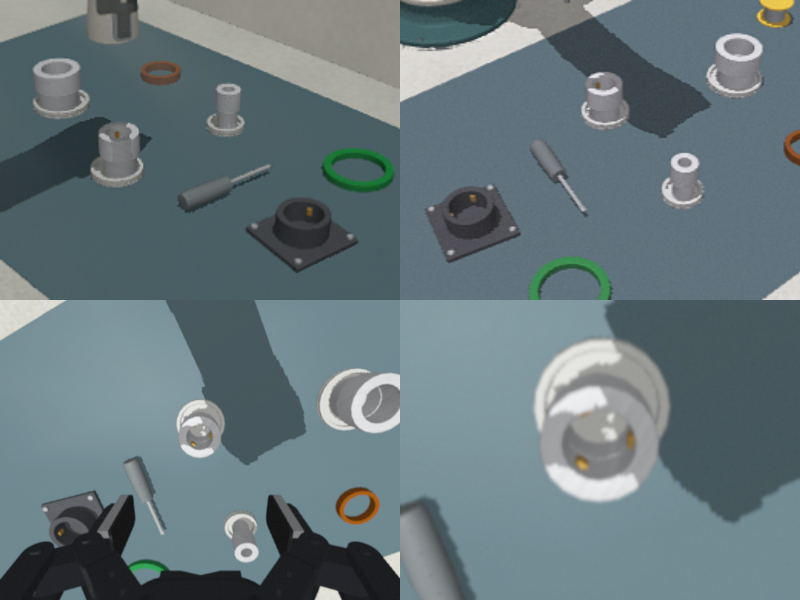

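Both sleeves stand upright, collar up, in the right trays. The socket is empty, the large sleeve is undisturbed and the gripper is clear.

```bash
python3 -c "
from plant import r
print(r.get_state()['clock'],r.hand_in())"
```

```text
the job is handed in; nothing more can be done
15.3167 None
```

I pulled the small sleeve out and stood it in the smallest tray. Then I pulled the medium sleeve out and stood it in the middle-sized tray. I handed the job in at 15.3 s.

- **Last pictures (side, scene and wrist):** both sleeves stand upright, collar up, inside their rims. The socket is empty, the large sleeve looks undisturbed, and the open gripper is well above everything.
- **Forces:** the highest wrist force I read was about 23–24 N, when the medium sleeve was set down. I read forces only at the end of each call, so a brief higher peak could have been missed.
- **One disagreement:** the finger opening read about 53 mm on the 56 mm medium collar. The wrist picture showed the sleeve straight and within about 2 mm of where it should be, so I carried on.

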